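# Lock the coasting polishing lap

### The job

The bench polishing lap has just been switched off and its platen is still coasting: slow it with a light fingertip on the bare metal rim, keeping off the dark polishing pad, until it stands still with its locking hole under the slot of the yellow bracket. Then take the locking pin with the red cap from the wooden block and push it down through the slot into the platen, fully home, so the pad can be changed; do not put the pin in while the platen turns, do not force anything, leave everything else where it is and let go.

Things in the scene. Friction and masses are not known exactly. Their poses are not given: they have to be found in the camera images.
- lap: bench polishing lap, fixed: light grey housing 340 (x) x 380 (y) mm, deck 110 mm above its origin, black panel on its front (own -x side). Levelling feet hold its origin (on the platen's axis) 0 to 6 mm above the table. Own +y points from the platen's axis to the locking bracket. At the corner (+x, -y) a water tap up to 70 mm above the deck, swung aside
- platen_centre (a point): point on the platen's axis in its top face, 135 mm above the lap's origin. The platen is a bright aluminium wheel, 230 mm diameter, 15 mm thick, level, turning about the vertical on ball bearings; its top face is bare and flat from radius 66 mm (edge of the pad) out to 115 mm
- platen (a joint): platen angle in rad, growing anticlockwise seen from above, over many turns; at 0 and every whole turn (2 pi) the hole is under the slot. It coasts anticlockwise at 4 to 9 rad/s from the start and would run on for some 40 s or more. Inertia about 0.015 kg m2, bearing drag only about 0.0015 N m: a light touch stops it, the slightest push or a quick lift-off sets it going again
- hole (a point): middle of the mouth, in the platen's top face, of its only locking hole: round, 13 mm, right through the platen, 97 mm from the axis. A red line on the platen runs inward from it. It turns with the platen
- slot (a point): middle of the slot at the top face of the yellow locking bracket, 14 mm above the platen's top face, 97 mm from the platen's axis. The bracket is an 8 mm plate, 34 mm wide, reaching in from a post outside the platen to radius 76 mm, 6 mm clear above the platen. The slot is 22 mm long along the own y axis (radially), 13 mm wide along own x (the way the hole travels)
- pad (a point): dark blue polishing pad, 132 mm across and 1.5 mm thick, on the middle of the platen, with a low screw cap at its centre; not to be touched; this point is the centre of its top face
- toolblock: fixed wooden block 200 (x) x 60 (y) x 34 mm high with three holes 13 mm wide and 31 mm deep at own x = -65, 0 and +65 mm; origin in the middle of its underside. One tool stands in each hole, in any order
- lock_pin: steel locking pin, upright in the block, 0.06 to 0.1 kg: a 10 mm shank 27 mm long, its lowest 4 mm tapering to 6 mm, then a dark grey knurled round head 24 mm in diameter and 42 mm high with a red cap. Origin: centre of the shank's foot; z runs up to the head. Fully home its shoulder rests on the bracket and the foot is 13 mm down in the platen
- pin_shoulder (a point): on the pin's axis at the underside of its head, 27 mm above its foot
- pin_grip (a point): on the pin's axis, 26 mm above the shoulder and 16 mm below the top of the head: a good height for the TCP to grip it
- scriber: scriber in the block: same steel shank, round yellow handle 22 mm wide and 36 mm high. Not needed. Origin at its foot
- reamer: reamer in the block: same steel shank, blue handle 20 mm wide and 30 mm high with a black band. Not needed. Origin at its foot
- paste: amber jar of polishing paste, 42 mm wide and high, on the lap's deck (110 mm above its origin) in the corner (+x, +y). Origin: centre of its underside
- oil: black bottle, 40 mm wide, 105 mm high, on the table. Origin: centre of its underside
- tube_a: upright cardboard tube, 78 mm wide, 115 mm high. Origin: centre of its underside
- tube_b: second such cardboard tube
- pen_cap: blue pen cap with brass clip, 62 mm long, 15 mm thick, lying on the table. Origin: its middle, on the table

How it is judged (in metres and radians):
On the way, in this order (a step that is already met when the one before it is completed fails the run):
1. the platen stands still with its hole under the slot, before the pin is put in (x of hole in the frame of slot between -0.0045 and 0.0045 m and y of hole in the frame of slot above -0.01 m and velocity of joint platen between -0.03 and 0.03 rad/s and not (horizontal distance between lock_pin and slot below 0.03 m and z of lock_pin in the frame of slot below -0.004 m)), for 0.3 s.
2. the pin stands in the slot and the hole, its shoulder down on the bracket (horizontal distance between pin_shoulder and slot below 0.008 m and z of pin_shoulder in the frame of slot below 0.002 m and angle between lock_pin's own z axis and vertical below 0.1 rad), for 0.2 s.
At the end, for the whole second after the job is handed in: Pin upright (6 deg) in slot and hole, shoulder within 2 mm of the bracket's top and 8 mm of the slot's middle, let go and at rest; platen still (below 0.05 rad/s), hole within 5 mm of the slot sideways; nothing else moved over 30 mm or tipped (all of step 2 and x of hole in the frame of slot between -0.005 and 0.005 m and y of hole in the frame of slot above -0.01 m and velocity of joint platen between -0.05 and 0.05 rad/s and linear speed of lock_pin below 0.02 m/s); the robot touches nothing.
It fails at once if the fingers press on the platen with more than 15 N (contact force between the fingers and platen above 15 N).
It fails at once if the polishing pad is touched by the fingers or the pin (contact force between any of the fingers, lock_pin and platen_c0 above 0.3 N).
It fails at once if the pin is forced against the platen with more than 25 N, or the pin or the hand against the rest of the lap with more than 40 N (contact force between lock_pin and platen above 25 N or contact force between any of lock_pin, the arm, the fingers and lap above 40 N).
It fails at once if the pin stands in the slot while the platen turns faster than 1 rad/s (horizontal distance between lock_pin and slot below 0.015 m and z of lock_pin in the frame of slot below -0.008 m and (velocity of joint platen above 1 rad/s or velocity of joint platen below -1 rad/s)).
It fails at once if another tool, the jar, the bottle, a tube or the pen cap is moved by more than 30 mm or tipped ((distance of scriber from where it was at the start of the episode above 0.03 m or angle between scriber's own z axis and vertical above 0.5 rad) or (distance of reamer from where it was at the start of the episode above 0.03 m or angle between reamer's own z axis and vertical above 0.5 rad) or (distance of paste from where it was at the start of the episode above 0.03 m or angle between paste's own z axis and vertical above 0.5 rad) or (distance of oil from where it was at the start of the episode above 0.03 m or angle between oil's own z axis and vertical above 0.5 rad) or (distance of tube_a from where it was at the start of the episode above 0.03 m or angle between tube_a's own z axis and vertical above 0.5 rad) or (distance of tube_b from where it was at the start of the episode above 0.03 m or angle between tube_b's own z axis and vertical above 0.5 rad) or distance of pen_cap from where it was at the start of the episode above 0.03 m).
It also fails if it takes over 72 s, if anything falls off the work surface, if the arm or the gripper's body presses on something with over 40 N, if the wrist force passes 120 N, or if a joint passes its speed limit or range.

### The arm

A 6-joint arm with a two-finger parallel gripper is mounted at the origin on the work surface. World frame = base frame: x ahead of the robot, y to its left, z up, the work surface at z = 0. Lengths are in m, angles in degrees, forces in N, time in s.
With the tool pointing down it reaches from about 0.4 to 0.925 m from the base axis. Payload 3.4 kg.
Tool frame: the origin (TCP) lies between the finger pads, 19 mm behind the fingertips; this is the grasp point; z points along the fingers, y is the line along which they close (so a half turn about z gives the same grasp; the last joint's range is limited). The gripper opens to 85 mm and grips with 20 to 120 N. Pads are 22 mm wide; open, the fingers measure 114 mm over their backs; the gripper's body (76 mm by 85 mm) begins 54 mm behind the grasp point. The pads swing forward as they close: fully open they stand 13 mm farther back than shut.
Start: joints at [-71.878, 17.578, 86.31, -0, 76.112, -4.211], TCP at [0.218, -0.532, 0.25] pointing down, gripper open.
Joint ranges: [-179.03, 179.03], [-60, 130.46], [8.19, 133.38], [-81.62, 261.62], [5.75, 156.47], [-153.77, 153.77]. Speed limits (degrees/s): [147.25, 147.25, 180, 180, 180, 180].

### API

Orientations are given as [roll, pitch, yaw] about the fixed x, y, z axes, in that order (R = Rz(yaw) Ry(pitch) Rx(roll)).
In Python, from station import status, vision, env gives the robot as it stands.
- The arm moves only by the shell command python3 -m jog 'ROWS'. ROWS is a JSON list of rows, 1 to 12 of them, each of 5 numbers: the finger opening in m, then dx, dy, dz in m, then a turn about the tool's z in degrees; each row is the pose to reach, as a shift and turn from the pose commanded when the command began, along the tool's axes at that moment; what a row does not reach only later rows make up. A row lasts 1/12 s, in which the tool goes at most 0.0417 m and 7.16 degrees, less where a joint would pass 70% of its speed; a pose out of reach is approached as far as the arm can. The fingers move at their own pace and stop on an object; the grip force is fixed at half the most. Time passes only in rows, so rows that do not move let the fingers close. It prints the time, the measured TCP pose, the force, the opening and the grip force at its end.
- status.state(): the state, without advancing time (a new reading comes with each control period).
- vision.snapshot(name): name is "side" or "top"; returns a dict with "color" (480x640x3 uint8, red, green, blue), "range_z" (480x640 float32, m along the optical axis (not along the pixel's ray), 0 where there is no reading), "fx", "fy", "cx", "cy" (pixels), "extrinsics" (4x4, takes a point from world to camera coordinates). Camera axes: x right, y down, z forward; pixel columns grow to the right and rows downward; lengths in m; the calibration is good to about 2 mm. A picture is of the moment at which its call begins.
- env.hand_in(): hands the job in; it is judged then, once.
The state is a dict: "time": time; "qpos": joint angles; "qvel": joint speeds; "joint_torque": joint torques, N m; "position": TCP position; "ee_rot": TCP orientation; "wrist_force": force on the tool from outside, world axes, zero at the start; "wrist_torque": the same for the moment, N m; "grip_width": finger opening in m; "gripper_force": force on a finger pad.
Only numpy, scipy, OpenCV 4.12 (cv2) and the standard library are available. Lean on these libraries where they do the work, as an engineer would, in place of code of your own. Each camera call takes 0.05 s, during which the arm holds its last target. There are 200 camera calls.

## Working session

There is one attempt and no reset: what is moved stays moved. The work goes in short steps, Python scripts to look and compute and a shell command to move; the robot and the scene stay as the last step left them, time stands still between calls to the robot, and variables do not carry over. Pictures are saved under pics/ and viewed, at most 12 in all, crops included, and the job is handed in when it is done.

```bash
mkdir -p pics; ls
python3 - <<'E'
from station import status, vision, env
import cv2,numpy as np
s=status.state();print(s)
for n in ("top","side"):
    d=vision.snapshot(n);cv2.imwrite(f"pics/{n}0.png",d["color"][:,:,::-1]);np.savez(f"{n}0.npz",**d)
    print(n,d["fx"],d["fy"],d["cx"],d["cy"],np.round(d["extrinsics"],4).tolist())
E
```

```text
pics
{'time': 0.0, 'qpos': array([-7.18781439e+01,  1.76196021e+01,  8.63840115e+01, -4.72620475e-04,
        7.61123423e+01, -4.21132345e+00]), 'qvel': array([-0.0941084 , -0.00920918,  0.04633216, -0.03524888,  0.08209058,
        0.01933277]), 'joint_torque': array([-2.21355695e-03, -4.57547522e+01, -2.51914734e+01,  2.63070806e-04,
        1.33329415e-02,  9.30022821e-06]), 'position': array([ 0.21825908, -0.53123766,  0.24910679]), 'ee_rot': array([-1.79884323e+02, -8.05791548e-03,  2.23332853e+01]), 'wrist_force': array([-0.53125608, -0.98330191, -0.33883743]), 'wrist_torque': array([ 0.05200986,  0.02524323, -0.08856481]), 'gripper_force': 0.0, 'grip_width': 0.08565850113445579}
top 531.6223680026854 531.6223680026854 317.79454650464487 237.5078866429611 [[0.1007, -0.9949, -0.0049, -0.0826], [-0.9751, -0.0977, -0.199, 0.5797], [0.1975, 0.0248, -0.98, 1.3407], [0.0, 0.0, 0.0, 1.0]]
side 567.7078524358196 567.7078524358196 321.5094890901417 241.26919139998603 [[-0.9791, -0.2026, -0.0154, 0.565], [-0.088, 0.4913, -0.8665, 0.1656], [0.1832, -0.8471, -0.4989, 1.2892], [0.0, 0.0, 0.0, 1.0]]
```

View pics/top0.png

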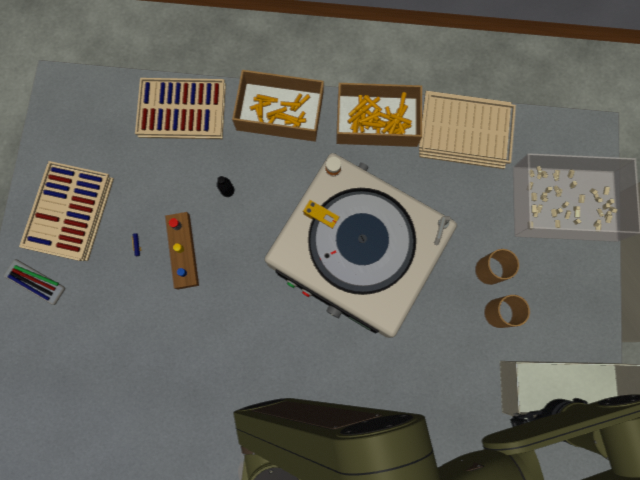

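View pics/side0.png

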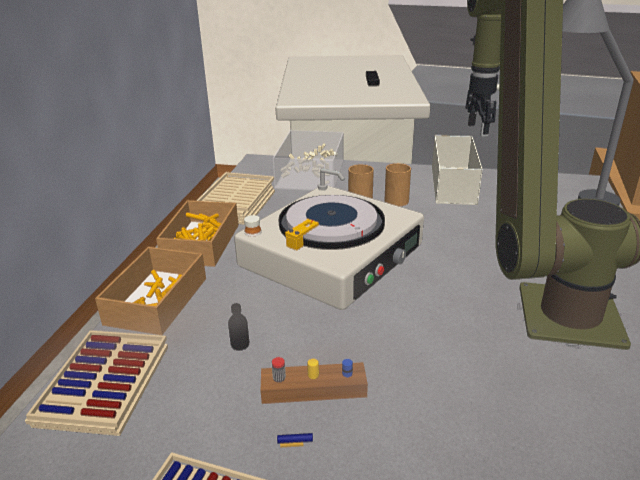

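The top view shows the pin's red cap at (174,224), the pad centre at (362,239), the bracket at (322,214) and the hole near (327,256). In the side view the red cap is at (279,364), the bracket at (303,233) and the pad at about (332,212). Next I measure these.

```bash
cat > h.py <<'E'
import numpy as np,cv2
def load(n):
    return dict(np.load(n))
def ray(d,u,v):
    E=d["extrinsics"];R,t=E[:3,:3],E[:3,3]
    return -R.T@t, R.T@np.array([(u-d["cx"])/d["fx"],(v-d["cy"])/d["fy"],1])
def plane(d,u,v,z):
    o,r=ray(d,u,v);return o+r*(z-o[2])/r[2]
def tri(d1,p1,d2,p2):
    o1,r1=ray(d1,*p1);o2,r2=ray(d2,*p2)
    s,*_=np.linalg.lstsq(np.c_[r1,-r2],o2-o1,rcond=None)
    a,b=o1+r1*s[0],o2+r2*s[1];return (a+b)/2,np.linalg.norm(a-b)
def proj(d,p):
    c=d["extrinsics"][:3,:3]@p+d["extrinsics"][:3,3];return c[0]/c[2]*d["fx"]+d["cx"],c[1]/c[2]*d["fy"]+d["cy"]
def mask(d,lo,hi,roi,smin=0,vmin=0,vmax=255):
    hsv=cv2.cvtColor(d["color"],cv2.COLOR_RGB2HSV);h,s,v=[hsv[...,i].astype(int) for i in range(3)]
    m=((h>=lo)&(h<=hi) if lo<=hi else (h>=lo)|(h<=hi))&(s>=smin)&(v>=vmin)&(v<=vmax)
    r=np.zeros(m.shape,bool);x0,x1,y0,y1=roi;r[y0:y1,x0:x1]=1
    return (m&r).astype(np.uint8)
def big(m):
    c,_=cv2.findContours(m,cv2.RETR_EXTERNAL,cv2.CHAIN_APPROX_NONE);c=max(c,key=cv2.contourArea);return c
def cen(c):
    M=cv2.moments(c);return M["m10"]/M["m00"],M["m01"]/M["m00"]
E
python3 - <<'E'
from h import *
T=load("top0.npz");S=load("side0.npz")
pT=big(mask(T,95,115,(300,420,190,290),90,0,130));pS=big(mask(S,95,115,(280,385,185,245),90,0,130))
eT,eS=cv2.fitEllipse(pT),cv2.fitEllipse(pS);print("pad",eT,eS,tri(T,eT[0],S,eS[0]))
rT=big(mask(T,172,8,(160,190,210,240),120,80));rS=big(mask(S,172,8,(265,295,350,380),120,80))
print("cap",cen(rT),cen(rS),cv2.boundingRect(rT),cv2.boundingRect(rS),tri(T,cen(rT),S,cen(rS)))
for n,a,b in(("yel",(170,188,238,255),(300,325,355,385)),("blu",(172,192,264,282),(338,358,355,385))):
    lo,hi=(18,35) if n=="yel" else (100,125)
    a=big(mask(T,lo,hi,a,120,60));b=big(mask(S,lo,hi,b,120,60));print(n,tri(T,cen(a),S,cen(b)))
for n,d,roi in(("T",T,(295,345,190,235)),("S",S,(280,325,215,255))):
    m=mask(d,15,35,roi,150,60);c=big(m);print(n,cv2.minAreaRect(c))
    x,y,w,h=cv2.boundingRect(c);cr=d["color"][y-6:y+h+6,x-6:x+w+6,::-1]
    cv2.imwrite(f"pics/br{n}.png",cv2.resize(cr,None,fx=10,fy=10,interpolation=0));print("crop origin",x-6,y-6,cr.shape)
a=cv2.imread("pics/brT.png");b=cv2.imread("pics/brS.png");H=max(a.shape[0],b.shape[0])
f=lambda i:cv2.copyMakeBorder(i,0,H-i.shape[0],0,10,0)
o=np.hstack([f(a),f(b)]);s=min(1,800/o.shape[1],600/o.shape[0]);print("scale",s,"offS",a.shape[1]+10)
cv2.imwrite("pics/br.png",cv2.resize(o,None,fx=s,fy=s))
E
```

```text
pad ((362.2539367675781, 238.68019104003906), (48.6035041809082, 49.34682846069336), 124.22151947021484) ((331.67596435546875, 213.70126342773438), (20.15737533569336, 47.648868560791016), 90.54999542236328) (array([ 0.57701251, -0.13608855,  0.1362614 ]), np.float64(0.0006987641699611889))
cap (172.97831978319783, 222.13279132791328) (277.7030965391621, 362.2331511839708) (168, 218, 11, 10) (272, 357, 12, 11) (array([0.58508264, 0.3570363 , 0.07419305]), np.float64(0.0003439865533325649))
yel (array([0.52233501, 0.34003096, 0.05375458]), np.float64(9.164744607467726e-05))
blu (array([0.45960917, 0.32102753, 0.05986264]), np.float64(0.00044800048311742713))
T ((320.8000183105469, 213.9000244140625), (34.435447692871094, 15.20526123046875), 26.56505012512207)
crop origin 298 194 (40, 47, 3)
S ((298.739990234375, 231.18002319335938), (22.199996948242188, 36.59999465942383), 36.869895935058594)
crop origin 279 213 (43, 46, 3)
scale 0.8421052631578947 offS 480
```

View pics/br.png

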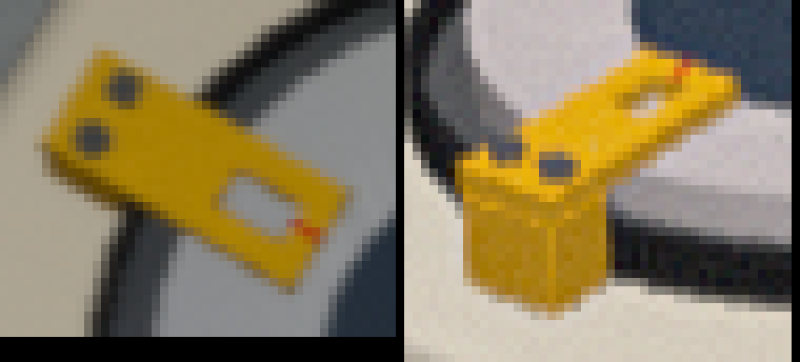

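The left crop (top view) shows the bracket plate with its slot centred at about (328.2,217.6). In the right crop (side view) the slot is at about (307.1,223.8), with a red index mark on the bracket's tip. Both views show only bare platen through the slot.

Run:
```python
from h import *
T=load("top0.npz");S=load("side0.npz")
for n,d,roi in(("T",T,(315,345,205,235)),("S",S,(295,325,213,240))):
    m=mask(d,15,35,roi,140,50)
    c,h=cv2.findContours(m,cv2.RETR_CCOMP,cv2.CHAIN_APPROX_NONE)
    for k,cc in enumerate(c):
        if h[0][k][3]>=0 and cv2.contourArea(cc)>8: print(n,"hole",cen(cc),cv2.contourArea(cc))
p,_=tri(T,(328.2,217.6),S,(307.1,223.8));print("slot tri",p,_)
C=tri(T,(362.25,238.68),S,(331.68,213.7))[0]
for z in(.149,.152):
    q=plane(T,328.2,217.6,z);q2=plane(S,307.1,223.8,z);print(z,q,q2,[ (np.hypot(*(w-C)[:2]),np.degrees(np.arctan2(*(w-C)[1::-1]))) for w in(q,q2)])
for r in((172.98,222.13),):print("cap plane",plane(T,*r,.0745))
print("tap",plane(T,441,230,.16))
# red cap heights: top rim
th=np.radians(-95);t=C[:2]+.09*np.array([np.cos(th),np.sin(th)]);print("touch",t)
y=np.radians(22.33);D=t-np.array([.21826,-.53124]);print("dxdy",D@[np.cos(y),np.sin(y)],D@[np.sin(y),-np.cos(y)])
```

```text
T hole (328.46610169491527, 218.0) 59.0
S hole (307.5357142857143, 225.10714285714286) 14.0
slot tri [ 0.61947171 -0.04695836  0.15004338] 0.0007192439449619833
0.149 [ 0.61935695 -0.04698836  0.149     ] [ 0.6203229  -0.04896854  0.149     ] [(np.float64(0.09864458996239482), np.float64(64.57433374294007)), (np.float64(0.09728617365430271), np.float64(63.559795114233594))]
0.152 [ 0.61862912 -0.04701596  0.152     ] [ 0.61898294 -0.04351913  0.152     ] [(np.float64(0.09830929108987285), np.float64(64.95052884870216)), (np.float64(0.10163364537814495), np.float64(65.60450531462783))]
cap plane [0.58485346 0.35690882 0.0745    ]
tap [ 0.61310868 -0.32390637  0.16      ]
touch [ 0.56916089 -0.22573606]
dxdy 0.4406604848332442 -0.14927300673711189
```

```bash
python3 -m jog '[[0,0.037,-0.0125,0,0],[0,0.074,-0.025,0,0],[0,0.11,-0.0375,0,0],[0,0.147,-0.05,0,0],[0,0.184,-0.0625,0,0],[0,0.22,-0.075,0,0],[0,0.257,-0.0875,0,0],[0,0.294,-0.1,0,0],[0,0.33,-0.112,0,0],[0,0.367,-0.124,0,0],[0,0.404,-0.137,0,0],[0,0.44,-0.149,0,0]]'
python3 -m jog '[[0,0,0,0.025,0],[0,0,0,0.05,0],[0,0,0,0.07,0],[0,0,0,0.08,0],[0,0,0,0.08,0],[0,0,0,0.08,0]]'
python3 - <<'E'
from station import vision,status
import cv2,numpy as np
print(status.state()["wrist_force"])
o=[]
for n in("top","side"):
    d=vision.snapshot(n);np.savez(f"{n}1.npz",**d);c=d["color"][:,:,::-1]
    o.append(cv2.resize(c[150:330,230:470] if n=="top" else c[150:310,230:443],(400,300)))
cv2.imwrite("pics/a1.png",cv2.resize(np.hstack(o),(800,300)))
E
```

```text
time: 1.1
position: [0.5698, -0.225, 0.2496]
ee_rot: [-180.0, 0.0, 22.3]
wrist_force: [0.6, -0.4, -0.3]
grip_width: -0.0003
gripper_force: 0.0
time: 1.6
position: [0.5686, -0.2269, 0.1696]
ee_rot: [-179.9, 0.1, 22.3]
wrist_force: [0.5, -0.9, 1.0]
grip_width: -0.0003
gripper_force: 0.0
[ 0.50100278 -0.85607678  0.95813276]
```

View pics/a1.png

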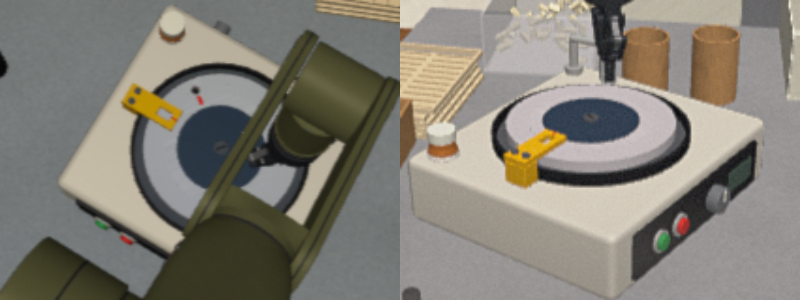

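The left crop (top view) shows the arm over the far part of the platen, with the hole at crop (196,90) and the gripper fingers' edge at (262,155). In the right crop (side view) the closed fingertip hangs at (610,80), over the far rim. I'll check the clearance from the pad.

Run:
```python
from h import *
T=load("top1.npz");S=load("side1.npz")
for z in(.1366,.1506,.17,.19):
  for p in((.5686,-.2269),(.5686,-.2119)):
    P=np.array([*p,z]);print(z,p,np.round(proj(T,P),1),np.round(proj(S,P),1))
h=lambda d,a,b,c,e:None
cT=T["color"][225:265,365:410,::-1];cS=S["color"][160:220,310:370,::-1]
cv2.imwrite("pics/tip.png",np.hstack([cv2.resize(cT,(400,400),interpolation=0),cv2.resize(cS,(400,400),interpolation=0)]))
```

```text
0.1366 (0.5686, -0.2269) [398.6 245.7] [341.  198.5]
0.1366 (0.5686, -0.2119) [392.6 245.1] [340.  200.9]
0.1506 (0.5686, -0.2269) [399.4 244.7] [341.  193.8]
0.1506 (0.5686, -0.2119) [393.3 244.1] [340.  196.1]
0.17 (0.5686, -0.2269) [400.6 243.2] [341.  187.1]
0.17 (0.5686, -0.2119) [394.4 242.6] [340.  189.4]
0.19 (0.5686, -0.2269) [401.9 241.6] [341.  180.1]
0.19 (0.5686, -0.2119) [395.6 241. ] [340.  182.4]
```

View pics/tip.png

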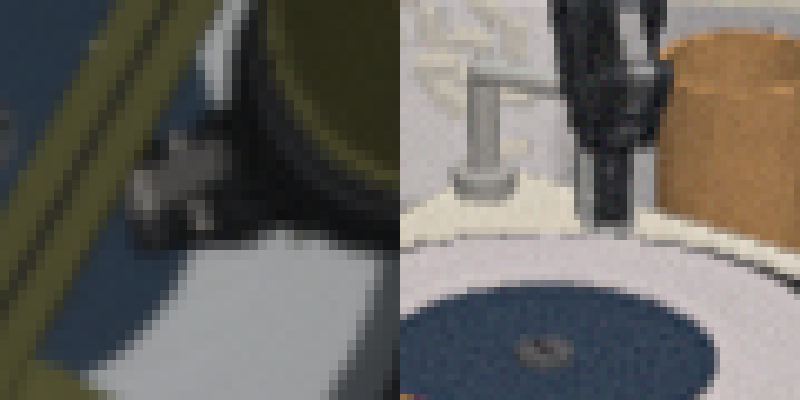

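```bash
cat > chk.py <<'E'
import sys
from station import status
s=status.state();f=s["wrist_force"];print(round(s["time"],2),s["position"].round(4)[:3],f.round(2))
sys.exit(f[2]>float(sys.argv[1]))   # stop the chain once contact is felt
E
J="python3 -m jog"
$J '[[0,0,0,0.005,0],[0,0,0,0.0095,0],[0,0,0,0.0095,0],[0,0,0,0.0095,0]]' >/dev/null; python3 chk.py 2 || exit
for k in 1 2 3 4 5 6 7 8 9 10 11 12 13 14; do $J '[[0,0,0,0.0004,0],[0,0,0,0.0004,0]]' >/dev/null; python3 chk.py 2 || exit; done
```

```text
2.03 [ 0.5686 -0.2269  0.1605] [-0.72  0.01  0.82]False
```

```bash
sed -i 's/sys.exit(\(.*\))  /sys.exit(int(\1))  /' chk.py
J="python3 -m jog"
for k in 1 2 3 4 5 6 7 8 9 10 11 12 13 14; do $J '[[0,0,0,0.0004,0],[0,0,0,0.0004,0]]' >/dev/null; python3 chk.py 2.2 || exit; done
```

```text
2.2 [ 0.5689 -0.2269  0.1603] [ 0.01  0.17 -0.22]
2.37 [ 0.5689 -0.2268  0.1597] [-0.26  0.3  -0.1 ]
2.53 [ 0.5688 -0.2268  0.1592] [ 0.06 -0.43 -0.78]
2.7 [ 0.5688 -0.2269  0.1588] [-0.35 -0.5   0.32]
2.87 [ 0.5688 -0.2268  0.1584] [-0.39  0.37 -0.6 ]
3.03 [ 0.5688 -0.2268  0.158 ] [ 0.01 -0.52 -0.23]
3.2 [ 0.5688 -0.2268  0.1576] [ 0.17 -0.03 -0.24]
3.37 [ 0.5688 -0.2268  0.1572] [ 0.17  0.35 -0.77]
3.53 [ 0.5688 -0.2268  0.1568] [0.36 0.09 0.48]
3.7 [ 0.5688 -0.2269  0.1564] [ 0.55  0.07 -0.14]
3.87 [ 0.5688 -0.2268  0.156 ] [ 0.27  1.09 -0.41]
4.03 [ 0.5688 -0.2269  0.1557] [ 0.76 -0.41  0.36]
4.2 [ 0.569  -0.2269  0.1553] [-0.03 -0.15 -0.64]
4.37 [ 0.5693 -0.227   0.1551] [ 1.74 -0.52  0.45]
```

```bash
cat > ang.py <<'E'
from h import *
from station import vision,status
C=np.array([.577,-.1361]);Z=.1355;SL=64.3
def angs(save=None):
    out=[]
    for n in("top","side"):
        d=vision.snapshot(n)
        if save: np.savez(f"{n}{save}.npz",**d); cv2.imwrite(f"pics/{n}{save}.png",d["color"][:,:,::-1])
        m=mask(d,170,8,(290,430,180,300) if n=="top" else (270,400,180,250),110,80)
        k,l,st,ce=cv2.connectedComponentsWithStats(m)
        for i in range(1,k):
            if st[i,4]<3: continue
            p=plane(d,*ce[i],Z)[:2]-C;r=np.hypot(*p);a=np.degrees(np.arctan2(p[1],p[0]))
            if .05<r<.11: out.append((n,int(st[i,4]),round(r,4),round((a-SL+180)%360-180,1)))
    return status.state()["time"],out
if __name__=="__main__":
    import sys
    for k in range(int(sys.argv[1])): print(*angs())
E
python3 ang.py 3; python3 chk.py 3
python3 -m jog '[[0,0,0,0.0003,0],[0,0,0,0.0003,0],[0,0,0,0.0003,0],[0,0,0,0.0003,0],[0,0,0,0.0003,0],[0,0,0,0.0003,0]]' >/dev/null; python3 chk.py 3; python3 ang.py 3;python3 chk.py 3
```

```text
4.4667 [('top', 11, np.float64(0.0806), np.float64(-86.4)), ('side', 5, np.float64(0.0818), np.float64(-73.4))]
4.5667 [('top', 11, np.float64(0.081), np.float64(-56.5)), ('side', 7, np.float64(0.0804), np.float64(-43.9))]
4.6667 [('top', 11, np.float64(0.0803), np.float64(-28.7))]
4.67 [ 0.5689 -0.2269  0.155 ] [-0.07  0.59  1.06]
5.17 [ 0.569  -0.2269  0.1548] [ 1.01 -0.22  1.98]
5.2667 [('top', 12, np.float64(0.0791), np.float64(87.5)), ('side', 6, np.float64(0.0778), np.float64(93.2))]
5.3667 [('top', 9, np.float64(0.0789), np.float64(95.4)), ('side', 5, np.float64(0.0785), np.float64(99.1))]
5.4667 [('top', 6, np.float64(0.0769), np.float64(99.2)), ('side', 6, np.float64(0.0774), np.float64(101.9))]
5.47 [ 0.5688 -0.2269  0.1547] [-0.65  0.25  2.51]
```

```bash
python3 - <<'E'
import numpy as np
c=np.array([.0418,-.081])
for f in(.5,1.5,3,5,7,9,11,13,15,16.5,17.5,18,2,1):
    t=np.radians(f);R=np.array([[np.cos(t),-np.sin(t)],[np.sin(t),np.cos(t)]]);p=c-R@c;print(f,p.round(4).tolist())
E
python3 ang.py 2; python3 chk.py 9
```

```text
0.5 [-0.0007, -0.0004]
1.5 [-0.0021, -0.0011]
3 [-0.0042, -0.0023]
5 [-0.0069, -0.004]
7 [-0.0096, -0.0057]
9 [-0.0122, -0.0075]
11 [-0.0147, -0.0095]
13 [-0.0171, -0.0115]
15 [-0.0195, -0.0136]
16.5 [-0.0213, -0.0152]
17.5 [-0.0224, -0.0163]
18 [-0.023, -0.0169]
2 [-0.0028, -0.0015]
1 [-0.0014, -0.0007]
5.5667 [('top', 4, np.float64(0.0752), np.float64(99.5)), ('side', 6, np.float64(0.0774), np.float64(101.2))]
5.6667 [('top', 4, np.float64(0.0752), np.float64(99.5)), ('side', 6, np.float64(0.0774), np.float64(101.2))]
5.67 [ 0.5685 -0.2269  0.1546] [-0.02  0.19  3.05]
```

```bash
python3 -m jog '[[0,-0.0007,-0.0004,0,0.5],[0,-0.0021,-0.0011,0,1.5],[0,-0.0042,-0.0023,0,3],[0,-0.0069,-0.004,0,5],[0,-0.0096,-0.0057,0,7],[0,-0.0122,-0.0075,0,9],[0,-0.0147,-0.0095,0,11],[0,-0.0171,-0.0115,0,13],[0,-0.0195,-0.0136,0,15],[0,-0.0213,-0.0152,0,16.5],[0,-0.0224,-0.0163,0,17.5],[0,-0.023,-0.0169,0,18]]'; python3 chk.py 9; python3 ang.py 2
```

```text
time: 6.67
position: [0.5406, -0.2195, 0.1545]
ee_rot: [-180.0, 0.0, 4.2]
wrist_force: [0.6, 0.5, 2.4]
grip_width: 0.0001
gripper_force: 1.2
6.67 [ 0.5406 -0.2195  0.1545] [0.64 0.48 2.45]
6.7667 [('top', 12, np.float64(0.0795), np.float64(81.4)), ('side', 6, np.float64(0.0783), np.float64(82.1))]
6.8667 [('top', 11, np.float64(0.0789), np.float64(81.5)), ('side', 6, np.float64(0.0769), np.float64(82.8))]
```

```bash
python3 -m jog '[[0,-0.0007,-0.0004,0,0.5],[0,-0.0021,-0.0011,0,1.5],[0,-0.0042,-0.0023,0,3],[0,-0.0069,-0.004,0,5],[0,-0.0096,-0.0057,0,7],[0,-0.0122,-0.0075,0,9],[0,-0.0147,-0.0095,0,11],[0,-0.0171,-0.0115,0,13],[0,-0.0195,-0.0136,0,15],[0,-0.0213,-0.0152,0,16.5],[0,-0.0224,-0.0163,0,17.5],[0,-0.023,-0.0169,0,18]]'>/dev/null; python3 chk.py 5 || exit
python3 -m jog '[[0,-0.0007,-0.0004,0,0.5],[0,-0.0021,-0.0011,0,1.5],[0,-0.0042,-0.0023,0,3],[0,-0.0069,-0.004,0,5],[0,-0.0096,-0.0057,0,7],[0,-0.0122,-0.0075,0,9],[0,-0.0147,-0.0095,0,11],[0,-0.0171,-0.0115,0,13],[0,-0.0195,-0.0136,0,15],[0,-0.0213,-0.0152,0,16.5],[0,-0.0224,-0.0163,0,17.5],[0,-0.023,-0.0169,0,18]]'>/dev/null; python3 chk.py 9; python3 ang.py 2;  python3 -c "
from station import status;print(status.state()['qpos'])"
```

```text
7.87 [ 0.5168 -0.2047  0.1546] [0.73 1.14 2.28]
8.87 [ 0.4986 -0.1829  0.1546] [0.57 1.23 2.76]
8.9667 [('top', 11, np.float64(0.0794), np.float64(45.2)), ('side', 5, np.float64(0.0767), np.float64(45.3))]
9.0667 [('top', 10, np.float64(0.0799), np.float64(45.3)), ('side', 6, np.float64(0.0775), np.float64(45.7))]
[-2.47175866e+01  1.94632324e+01  9.90122345e+01 -1.53840485e-02
  6.15077437e+01  9.69368361e+01]
```

```bash
python3 -m jog '[[0,-0.0007,-0.0004,0,0.5],[0,-0.0021,-0.0011,0,1.5],[0,-0.0042,-0.0023,0,3],[0,-0.0069,-0.004,0,5],[0,-0.0096,-0.0057,0,7],[0,-0.0122,-0.0075,0,9],[0,-0.0147,-0.0095,0,11],[0,-0.0171,-0.0115,0,13],[0,-0.0195,-0.0136,0,15],[0,-0.0213,-0.0152,0,16.5],[0,-0.0224,-0.0163,0,17.5],[0,-0.023,-0.0169,0,18]]'>/dev/null; python3 chk.py 5 || exit
python3 -m jog '[[0,-0.0007,-0.0004,0,0.5],[0,-0.0021,-0.0011,0,1.5],[0,-0.0042,-0.0023,0,3],[0,-0.0069,-0.004,0,5],[0,-0.0096,-0.0057,0,7],[0,-0.0122,-0.0075,0,9],[0,-0.0147,-0.0095,0,11],[0,-0.0171,-0.0115,0,13],[0,-0.0195,-0.0136,0,15],[0,-0.0213,-0.0152,0,16.5],[0,-0.0224,-0.0163,0,17.5],[0,-0.023,-0.0169,0,18]]'>/dev/null; python3 chk.py 9; python3 ang.py 2;  python3 -c "
from station import status;print(status.state()['qpos'])"
```

```text
10.07 [ 0.4879 -0.1564  0.1546] [ 2.02 -0.52  2.98]
11.07 [ 0.486  -0.128   0.1546] [1.42 0.37 2.42]
11.1667 [('top', 3, np.float64(0.0762), np.float64(9.5)), ('side', 6, np.float64(0.0782), np.float64(8.5))]
11.2667 [('top', 3, np.float64(0.0762), np.float64(9.5)), ('side', 6, np.float64(0.0782), np.float64(8.5))]
[-1.95922977e+01  1.74274767e+01  1.02393677e+02 -1.25025726e-02
  6.01703518e+01  1.38062966e+02]
```

```bash
python3 -m jog '[[0,-0.0007,-0.0004,0,0.3],[0,-0.0021,-0.0011,0,1],[0,-0.0042,-0.0023,0,2],[0,-0.0069,-0.004,0,3],[0,-0.0096,-0.0057,0,4],[0,-0.0109,-0.0066,0,5],[0,-0.0118,-0.0072,0,5],[0,-0.0122,-0.0075,0,5],[0,-0.0122,-0.0075,0,5]]'>/dev/null; python3 chk.py 5
python3 - <<'E'
from ang import *
print(angs("2"))
T=load("top2.npz");S=load("side2.npz")
sl=np.array([.577+.097*np.cos(np.radians(64.3)),-.1361+.097*np.sin(np.radians(64.3))])
for d in(T,S):print(np.round(proj(d,np.array([*sl,.1495])),1),np.round(proj(d,np.array([*sl,.1355])),1))
cT=T["color"][200:240,305:350,::-1];cS=S["color"][205:245,285:330,::-1]
cv2.imwrite("pics/al.png",np.hstack([cv2.resize(i,(400,356),interpolation=0) for i in(cT,cS)]))
E
```

```text
12.02 [ 0.4881 -0.1137  0.1546] [-0.78 -0.13  3.14]
(12.1167, [])
[328.9 217.7] [328.8 219.1]
[307.6 223.7] [307.7 228.8]
```

View pics/al.png

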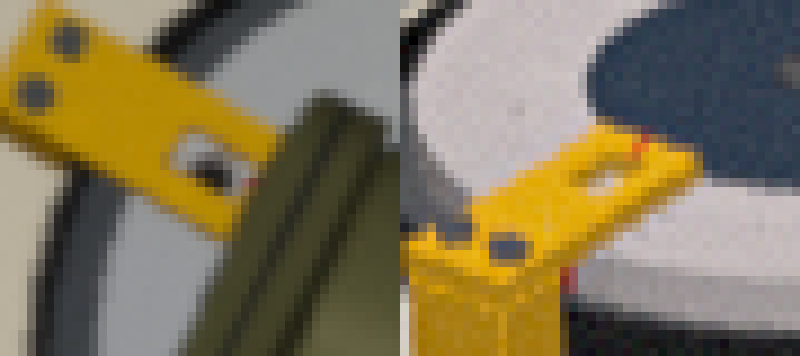

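The left crop shows the dark hole in the slot at about (212,172), against about (216,174) expected when aligned. The right crop shows the slot at (600,180) with its index mark. I'll lift off gently and take a full look.

```bash
python3 -m jog '[[0,0,0,-0.0002,0],[0,0,0,-0.0004,0],[0,0,0,-0.0006,0],[0,0,0,-0.0008,0],[0,0,0,-0.001,0],[0,0,0,-0.0013,0],[0,0,0,-0.002,0],[0,0,0,-0.003,0],[0,0,0,-0.005,0],[0,0,0,-0.01,0],[0,0,0,-0.02,0],[0,0,0,-0.03,0]]'
python3 -m jog '[[0.05,-0.03,0,-0.06,-5],[0.05,-0.065,0,-0.07,-11],[0.05,-0.1,0,-0.07,-17],[0.05,-0.14,0,-0.07,-23],[0.05,-0.17,0,-0.07,-29],[0.05,-0.2,0,-0.07,-35]]'
python3 - <<'E'
from h import *
from station import vision
for k in(3,4):
    d=vision.snapshot("top");np.savez(f"top{k}.npz",**d)
    g=cv2.cvtColor(d["color"],cv2.COLOR_RGB2GRAY);print(g[212:225,320:338])
cv2.imwrite("pics/al3.png",cv2.resize(d["color"][195:240,300:350,::-1],(600,540),interpolation=0))
E
```

```text
time: 13.12
position: [0.4881, -0.1139, 0.1854]
ee_rot: [180.0, 0.0, -72.7]
wrist_force: [0.3, -0.1, -0.5]
grip_width: -0.0001
gripper_force: 0.0
time: 13.62
position: [0.4279, 0.0789, 0.2565]
ee_rot: [-179.9, -0.1, -37.4]
wrist_force: [0.2, -0.0, 0.3]
grip_width: 0.0498
gripper_force: 0.0
[[131 133 132 133 132 134 132 132 133 131 133 137 141 144 146 147 146 147]
 [132 132 133 132 132 131 129 129 132 131 131 131 136 140 143 145 146 146]
 [134 133 132 131 130 121 117 121 125 130 132 132 134 134 136 139 144 145]
 [132 134 132 132 131 129 140 136 123 119 125 130 133 132 132 133 138 140]
 [133 133 134 130 126 140 148 146 139 122 109 120 128 131 132 133 132 134]
 [134 134 132 120 125 140 137 117 101 105 116 112 113 125 130 133 133 131]
 [133 133 131 121 131 135 106  74  64  72 103 133 134 130 132 133 133 129]
 [133 133 133 132 129 118  85  48  32  34  71 127 143 138 137 132 133 126]
 [125 130 132 134 135 134 122  87  50  35  64 121 119 108 122 130 132 130]
 [104 115 125 133 135 135 134 127 108  78  83 120 133 116  99 102 118 137]
 [138 125 115 126 133 133 134 133 131 128 125 128 133 131 1
[... 442 characters left out ...]
133 133 132 134 138 140]
 [133 133 132 131 127 140 148 145 140 122 108 119 127 131 132 132 132 135]
 [133 134 131 120 125 141 138 116 102 105 115 112 112 125 132 132 132 130]
 [132 133 132 121 132 135 106  73  64  70 102 132 135 130 132 132 132 130]
 [132 133 133 132 130 117  85  49  31  36  69 126 142 138 136 134 133 125]
 [124 130 131 134 135 134 122  87  50  34  64 122 119 106 123 129 132 130]
 [103 116 126 133 136 137 135 128 107  79  83 121 133 116 100 102 119 137]
 [137 125 116 126 132 133 134 134 130 128 125 127 133 130 120 100 106 135]
 [143 142 132 116 113 127 131 132 132 132 133 132 131 132 128 102  91 125]
 [145 145 145 141 132 122 121 126 130 132 131 131 130 130 121 102 102 136]]
```

View pics/al3.png

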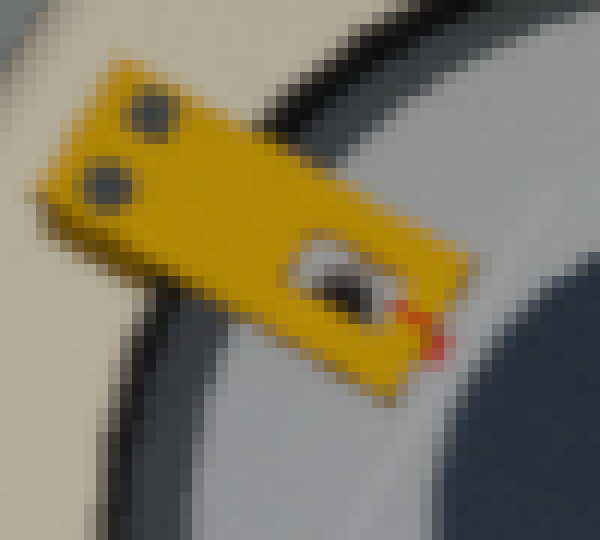

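The picture shows the platen still, with the dark hole in the slot clipped by the slot's lower-left edge. The platen's red line shows beyond the bracket tip at (440,350), a little lower left of the index mark. I'll quantify the offset.

Run:
```python
from h import *
T=load("top4.npz");T0=load("top0.npz")
C=np.array([.577,-.1361])
A=lambda p:(np.round(np.hypot(*(p[:2]-C)),4),np.round(np.degrees(np.arctan2(p[1]-C[1],p[0]-C[0])),2))
m=mask(T,172,10,(329,342,215,230),120,80);ys,xs=np.nonzero(m)
for x,y in zip(xs,ys):print((x,y),"onplaten",A(plane(T,x,y,.1355)),"onbracket",A(plane(T,x,y,.1495)))
# profiles across (tangential, + = CCW) at bracket & platen: sample world points
g=cv2.cvtColor(T["color"],cv2.COLOR_RGB2GRAY).astype(np.float32);g0=cv2.cvtColor(T0["color"],cv2.COLOR_RGB2GRAY).astype(np.float32)
sat=cv2.cvtColor(T0["color"],cv2.COLOR_RGB2HSV)[...,1].astype(np.float32)
for z,im,nm in((.1495,sat,"slot sat(T0)"),(.1355,g,"hole grey")):
  for r in((.090,.097,.104)):
    w=np.radians(64.3);e=np.array([np.cos(w),np.sin(w)]);t=np.array([-e[1],e[0]])
    s=np.arange(-.014,.0141,.001)
    uv=np.array([proj(T,np.array([*(C+r*e+k*t),z])) for k in s],np.float32)
    print(nm,r,cv2.remap(im,uv[:,0].reshape(1,-1),uv[:,1].reshape(1,-1),cv2.INTER_LINEAR)[0].astype(int))
```

```text
(np.int64(333), np.int64(220)) onplaten (np.float64(0.0868), np.float64(62.06)) onbracket (np.float64(0.0853), np.float64(64.04))
(np.int64(336), np.int64(222)) onplaten (np.float64(0.0778), np.float64(62.15)) onbracket (np.float64(0.0764), np.float64(64.37))
(np.int64(336), np.int64(223)) onplaten (np.float64(0.0764), np.float64(63.76)) onbracket (np.float64(0.0751), np.float64(66.03))
(np.int64(336), np.int64(224)) onplaten (np.float64(0.0751), np.float64(65.42)) onbracket (np.float64(0.0739), np.float64(67.74))
slot sat(T0) 0.09 [217 241 252 253 253 247 234 213 178 126  72  32  20  11  10   9   5  11
  20  28  54 108 158 198 224 246 251 250 249]
slot sat(T0) 0.097 [212 229 242 249 250 248 239 210 172 127  77  39  10   4   3   4   4   4
   5  17  38  75 126 177 217 233 244 247 244]
slot sat(T0) 0.104 [210 238 248 249 249 242 230 216 173 120  64  34  16   2   2   2   3   5
   9  16  49  90 137 180 215 244 250 252 254]
hole grey 0.09 [132 131 130 128 127 127 129 133 136 139 138 129 123 121 122 119 114 114
 120 126 128 131 132 132 131 131 127 122 117]
hole grey 0.097 [132 131 130 125 120 115 113 113 114 106  95  80  64  45  35  36  40  50
  72  97 117 125 131 133 133 132 131 127 123]
hole grey 0.104 [131 130 129 128 125 123 121 129 136 142 134 126 120 112 106 100 101  99
  99 112 124 133 134 135 136 135 133 130 124]
```

```bash
python3 -m jog '[[0.05,-0.0035,-0.026,0,-6.5],[0.05,-0.007,-0.053,0,-13],[0.05,-0.011,-0.079,0,-20],[0.05,-0.015,-0.105,0,-27],[0.05,-0.018,-0.132,0,-34],[0.05,-0.022,-0.158,0,-41],[0.05,-0.026,-0.184,0,-48],[0.05,-0.029,-0.21,0,-55],[0.05,-0.033,-0.237,0,-62],[0.05,-0.037,-0.263,0,-69],[0.05,-0.041,-0.29,0,-76],[0.05,-0.044,-0.316,0,-82]]' >/dev/null
python3 -m jog '[[0.05,0,0,0.03,-7],[0.05,0,0,0.06,-14],[0.05,0,0,0.09,-20.4],[0.05,0,0,0.12,-20.4],[0.05,0,0,0.14,-20.4],[0.05,0,0,0.145,-20.4],[0.05,0,0,0.145,-20.4],[0.05,0,0,0.145,-20.4]]'
python3 - <<'E'
from station import vision
import cv2,numpy as np
o=[]
for n,r in(("top",(190,310,120,240)),("side",(320,440,230,350))):
    d=vision.snapshot(n);np.savez(f"{n}5.npz",**d);o.append(cv2.resize(d["color"][r[0]:r[1],r[2]:r[3],::-1],(400,400)))
cv2.imwrite("pics/pin.png",np.hstack(o))
E
```

```text
time: 15.38
position: [0.5881, 0.3539, 0.1108]
ee_rot: [179.9, -0.1, 64.7]
wrist_force: [0.3, -0.5, 0.0]
grip_width: 0.0498
gripper_force: 0.0
```

View pics/pin.png

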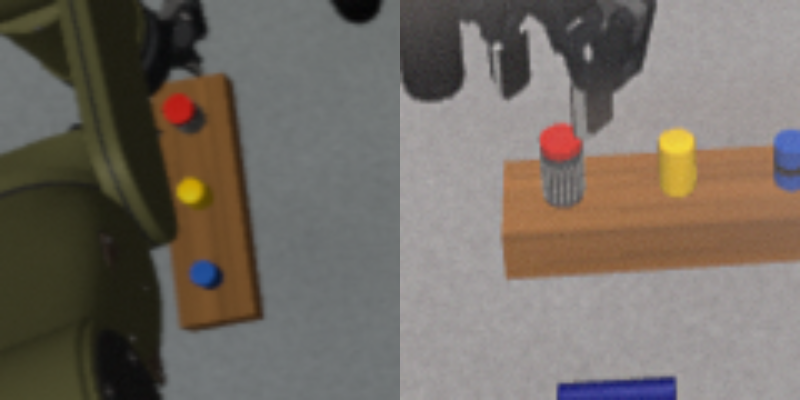

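The cap is at (178,108) in the top view. In the side view it is at (562,140), between the finger pads at (510,95) and (590,130). I'll centre, descend and grip.

```bash
python3 -m jog '[[0.05,0.0013,-0.0043,0,0],[0.05,0.0013,-0.0043,0.01,0],[0.05,0.0013,-0.0043,0.025,0],[0.05,0.0013,-0.0043,0.04,0],[0.05,0.0013,-0.0043,0.048,0],[0.05,0.0013,-0.0043,0.051,0],[0.05,0.0013,-0.0043,0.051,0],[0.05,0.0013,-0.0043,0.051,0]]'
python3 -m jog '[[0.02,0,0,0,0],[0.02,0,0,0,0],[0.02,0,0,0,0],[0.02,0,0,0,0],[0.02,0,0,0,0],[0.02,0,0,0,0]]'
```

```text
time: 16.15
position: [0.5838, 0.3572, 0.0589]
ee_rot: [180.0, -0.0, 64.7]
wrist_force: [-0.7, -0.0, 0.0]
grip_width: 0.0498
gripper_force: 0.0
time: 16.65
position: [0.5849, 0.3573, 0.0598]
ee_rot: [179.9, -0.1, 64.7]
wrist_force: [2.7, -0.8, 5.4]
grip_width: 0.0225
gripper_force: 58.8
```

```bash
python3 -m jog '[[0.02,0,0,-0.004,0],[0.02,0,0,-0.012,0],[0.02,0,0,-0.024,0],[0.02,0,0,-0.04,0],[0.02,0,0,-0.065,0],[0.02,0,0,-0.095,0],[0.02,0,0,-0.125,0],[0.02,0,0,-0.155,0],[0.02,0,0,-0.18,0],[0.02,0,0,-0.19,0]]'
python3 -m jog '[[0.02,-0.015,0.0085,0,0],[0.02,-0.045,0.026,0,0],[0.02,-0.079,0.0455,0,0],[0.02,-0.114,0.0655,0,0],[0.02,-0.149,0.0855,0,0],[0.02,-0.184,0.1055,0,0],[0.02,-0.219,0.126,0,0],[0.02,-0.254,0.146,0,0],[0.02,-0.289,0.166,0,0],[0.02,-0.321,0.184,0,0],[0.02,-0.345,0.1985,0,0],[0.02,-0.3524,0.2029,0,0]]' >/dev/null
python3 -m jog '[[0.02,0,0,0.01,0],[0.02,0,0,0.02,0],[0.02,0,0,0.026,0],[0.02,0,0,0.026,0],[0.02,0,0,0.026,0],[0.02,0,0,0.026,0]]'
python3 - <<'E'
from station import vision
import cv2,numpy as np
o=[]
for n,r in(("top",(170,250,290,370)),("side",(170,250,260,340))):
    d=vision.snapshot(n);np.savez(f"{n}6.npz",**d);o.append(cv2.resize(d["color"][r[0]:r[1],r[2]:r[3],::-1],(400,400),interpolation=0))
cv2.imwrite("pics/ins.png",np.hstack(o))
E
```

```text
time: 17.48
position: [0.5838, 0.3579, 0.2525]
ee_rot: [179.9, -0.2, 64.8]
wrist_force: [0.4, 0.6, -0.7]
grip_width: 0.0227
gripper_force: 59.4
time: 18.98
position: [0.6166, -0.0469, 0.2225]
ee_rot: [-180.0, -0.0, 64.8]
wrist_force: [-0.0, -1.0, -1.7]
grip_width: 0.0223
gripper_force: 59.5
```

View pics/ins.png

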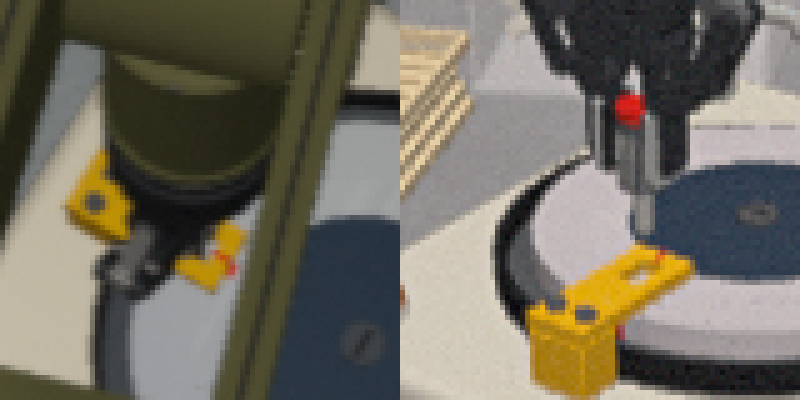

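The pin hangs upright above the bracket. In the side crop its foot is at (645,233), just above the slot at (640,270); the top view is mostly hidden by the hand. I'll check the projections numerically.

Run:
```python
from h import *
S=load("side6.npz");S0=load("side0.npz")
for p in((.6166,-.0469,.1697),(.6179,-.0481,.1697),(.6179,-.0481,.1495)):print(p,np.round(proj(S,np.array(p)),1))
g=cv2.cvtColor(S["color"],cv2.COLOR_RGB2GRAY);print(g[206:220,301:316])
sat=cv2.cvtColor(S0["color"],cv2.COLOR_RGB2HSV)[...,1];print(sat[218:232,297:317])
```

```text
(0.6166, -0.0469, 0.1697) [308.2 216.7]
(0.6179, -0.0481, 0.1697) [307.8 216.4]
(0.6179, -0.0481, 0.1495) [308.  223.9]
[[194 195 151  84  88 100  70  88  99 121 136 126 121  90  69]
 [191 194 167 101  90  89  66  95  87  91 114  88  67  60  54]
 [187 194 195 165 135  94  77  89  94  79  71  52  58  63  62]
 [189 189 194 195 196 145 112 124 135 108  55  55  63  59  63]
 [189 190 193 193 196 142 125 137 137 107  64  56  52  62  59]
 [187 192 191 195 196 133 122 143 140 104  59  58  64  61  64]
 [194 189 197 193 185 103 122 139 137 106  67  62  60  62  64]
 [196 196 193 198 162  76 121 139 139 108  63  58  65  61  64]
 [192 195 193 202 161  77 122 141 144 107  61  63  60  57  57]
 [190 193 198 194 171  73 117 138 131 105  60  57  61  63  62]
 [192 188 191 195 192  98  89 113 117  79  65  55  63  62  65]
 [188 191 190 193 197 148  70  79  74  56  62  60  61  62  61]
 [193 189 194 194 196 186 118  95  70  61  60  58  59  60  62]
 [191 192 196 194 188 189 182 156 130 116 100  69  69  59  58]]
[[ 14  12  11  14  14  10  12  11   9  37 113  91  40  88  96 117 121 108
  100  98]
 [ 12  15   
[... 393 characters left out ...]
 238 249
  249 238]
 [ 30 124 185 218 239 235 249 234 234 214 140  76 131 213 225 225 234 221
  253 240]
 [118 209 253 251 239 245 229 237 213 122  72  18 124 219 253 247 249 232
  231 215]
 [220 240 238 240 249 218 226 240 193  85  80 116 203 235 244 250 237 238
  183 121]
 [254 238 229 237 219 234 247 252 235 203 200 216 246 231 227 214 204 154
   84  30]
 [222 247 244 244 240 235 234 245 228 246 232 243 243 242 218 151  88  60
    9  10]
 [239 245 250 230 202 233 229 228 225 239 237 249 255 205 141  58  10   8
   12  10]
 [202 223 228 230 180 234 225 237 246 217 236 216 148  93  58  12  10  13
   14  17]
 [ 83 165 217 250 221 239 232 238 246 243 209 147  54  10  11  14  14  14
   12  10]]
```

```bash
J="python3 -m jog"
$J '[[0.02,-0.0005,0.0017,0.004,0],[0.02,-0.0005,0.0017,0.01,0],[0.02,-0.0005,0.0017,0.014,0],[0.02,-0.0005,0.0017,0.017,0],[0.02,-0.0005,0.0017,0.018,0],[0.02,-0.0005,0.0017,0.018,0],[0.02,-0.0005,0.0017,0.018,0]]' >/dev/null; python3 chk.py 4 || exit
for k in 1 2 3 4 5 6 7; do $J '[[0.02,0,0,0.001,0],[0.02,0,0,0.0015,0],[0.02,0,0,0.0015,0]]' >/dev/null; python3 chk.py 4 || exit; done
```

```text
19.67 [ 0.6179 -0.0495  0.2045] [ 0.22 -0.08 -0.73]
19.92 [ 0.6179 -0.0495  0.2032] [-0.03 -0.51 -1.26]
20.17 [ 0.6178 -0.0494  0.2015] [ 0.12 -0.27 -1.43]
20.42 [ 0.6178 -0.0494  0.1999] [ 0.7   0.16 -2.27]
20.67 [ 0.6178 -0.0494  0.1984] [ 0.46 -1.21 -1.01]
20.92 [ 0.6178 -0.0494  0.1969] [ 0.48 -0.46 -0.45]
21.17 [ 0.6178 -0.0494  0.1954] [-0.4   0.3  -1.43]
21.42 [ 0.6178 -0.0495  0.1939] [-0.2  -0.22 -1.18]
```

```bash
J="python3 -m jog"
for k in 1 2 3 4 5 6 7 8 9 10 11 12; do $J '[[0.02,0,0,0.0005,0],[0.02,0,0,0.001,0],[0.02,0,0,0.001,0]]' >/dev/null; python3 chk.py 3 || exit; done
```

```text
21.67 [ 0.6179 -0.0494  0.193 ] [-0.77 -0.93 -0.69]
21.92 [ 0.6179 -0.0494  0.192 ] [-0.04 -0.53  0.09]
22.17 [ 0.6179 -0.0495  0.191 ] [-0.59 -0.37 -1.65]
22.42 [ 0.6179 -0.0494  0.19  ] [-0.86  0.6  -0.4 ]
22.67 [ 0.6179 -0.0494  0.189 ] [ 1.22 -0.72 -0.72]
22.92 [ 0.6179 -0.0494  0.188 ] [-0.1   0.58 -0.28]
23.17 [ 0.6179 -0.0495  0.187 ] [ 0.87 -0.2  -0.27]
23.42 [ 0.6179 -0.0494  0.186 ] [ 0.73  0.75 -1.25]
23.67 [ 0.618  -0.0493  0.1851] [ 0.15 -0.05 -0.42]
23.92 [ 0.6182 -0.0493  0.1843] [0.91 1.26 0.42]
24.17 [ 0.6185 -0.0493  0.1836] [0.38 1.24 3.65]
```

```bash
J="python3 -m jog"
$J '[[0.02,0,0,-0.0008,0],[0.02,0.0006,0.0002,-0.0008,0],[0.02,0.0012,0.0005,-0.0008,0],[0.02,0.0012,0.0005,-0.0008,0],[0.02,0.0012,0.0005,-0.0008,0]]' >/dev/null; python3 chk.py 5 || exit
for k in 1 2 3 4 5 6 7 8 9 10; do $J '[[0.02,0,0,0.0004,0],[0.02,0,0,0.0008,0],[0.02,0,0,0.0008,0]]' >/dev/null; python3 chk.py 3.5 || exit; done
```

```text
24.58 [ 0.6184 -0.0486  0.1834] [-0.74  0.93 -0.92]
24.83 [ 0.6186 -0.0486  0.1827] [-0.46 -0.53 -1.25]
25.08 [ 0.6187 -0.0486  0.1821] [ 0.36 -0.21 -0.98]
25.33 [ 0.6188 -0.0486  0.1814] [ 0.36  0.54 -1.33]
25.58 [ 0.6188 -0.0486  0.1806] [-0.02  0.31 -0.54]
25.83 [ 0.6188 -0.0486  0.1798] [-0.06 -0.46 -1.65]
26.08 [ 0.6188 -0.0486  0.179 ] [ 0.01  0.16 -0.57]
26.33 [ 0.6188 -0.0486  0.1782] [ 0.49  0.1  -0.14]
26.58 [ 0.6188 -0.0486  0.1774] [ 0.97 -0.19 -0.29]
26.83 [ 0.6188 -0.0486  0.1766] [-0.86 -0.38 -0.92]
27.08 [ 0.6189 -0.0486  0.1763] [-0.39 -0.66  2.1 ]
```

```bash
J="python3 -m jog"
for k in 1 2 3 4; do $J '[[0.02,0,0,0.0003,0],[0.02,0,0,0.0003,0]]' >/dev/null; python3 chk.py 5.5 || break; done
python3 - <<'E'
from station import vision
import cv2,numpy as np
d=vision.snapshot("side");cv2.imwrite("pics/home.png",cv2.resize(d["color"][170:250,260:340,::-1],(560,560),interpolation=0))
E
```

```text
27.25 [ 0.619  -0.0486  0.1763] [-2.32  0.3   4.75]
27.42 [ 0.619  -0.0486  0.1763] [-3.27 -0.44  6.9 ]
```

View pics/home.png

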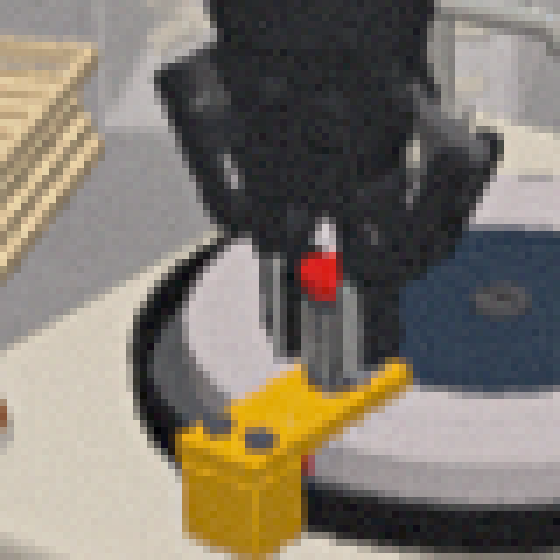

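The pin's head sits flush on the bracket at (340,380), and the force rises without any further descent, so the pin is home. I'll unload, release and retreat.

```bash
J="python3 -m jog"
$J '[[0.02,0,0,-0.0006,0],[0.02,0,0,-0.0006,0],[0.05,0,0,-0.0006,0],[0.05,0,0,-0.0006,0],[0.05,0,0,-0.0006,0],[0.05,0,0,-0.0006,0]]'
$J '[[0.05,0,0,-0.01,0],[0.05,0,0,-0.03,0],[0.05,0,0,-0.06,0],[0.05,0,0,-0.09,0],[0.05,0,0,-0.11,0]]'
$J '[[0.05,-0.01,-0.03,0,0],[0.05,-0.02,-0.07,0,0],[0.05,-0.03,-0.11,0,0],[0.05,-0.04,-0.15,0,0],[0.05,-0.05,-0.19,0,0],[0.05,-0.06,-0.22,0,0],[0.05,-0.06,-0.22,0,0],[0.05,-0.06,-0.22,0,0]]'
python3 - <<'E'
from station import vision
from h import *
D=[vision.snapshot(n) for n in("top","side")];T,S=D
a=cen(big(mask(T,172,8,(315,342,203,219),130,80)));b=cen(big(mask(S,172,8,(290,325,195,222),130,80)));print(a,b,tri(T,a,S,b))
cv2.imwrite("pics/end.png",np.hstack([cv2.resize(T["color"][170:270,280:380,::-1],(400,400),interpolation=0),cv2.resize(S["color"][160:260,260:360,::-1],(400,400),interpolation=0)]))
E
```

```text
time: 27.97
position: [0.6189, -0.0486, 0.1755]
ee_rot: [-180.0, 0.0, 64.7]
wrist_force: [0.4, -0.3, 0.8]
grip_width: 0.05
gripper_force: 0.0
time: 28.38
position: [0.6199, -0.0487, 0.2896]
ee_rot: [179.8, -0.1, 64.7]
wrist_force: [1.5, 0.3, 0.3]
grip_width: 0.0499
gripper_force: 0.0
time: 29.05
position: [0.3928, -0.0087, 0.2869]
ee_rot: [179.9, -0.0, 64.7]
wrist_force: [-0.4, -0.1, -0.9]
grip_width: 0.05
gripper_force: 0.0
(329.10526315789474, 214.25730994152045) (307.7248062015504, 209.15116279069767) (array([ 0.61784861, -0.0487476 ,  0.18890031]), np.float64(0.0005041983968434561))
```

View pics/end.png

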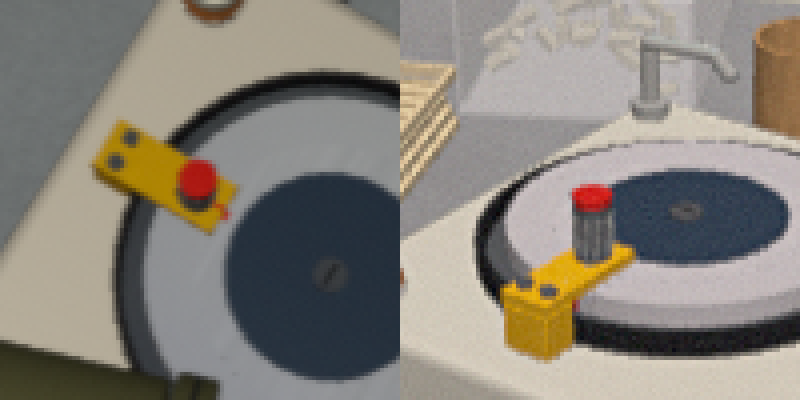

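The pin stands upright in the slot, with its cap at (197,180) in the top view and (594,197) in the side view. The cap's measured height of 0.189 m means the head is down on the bracket. The hand is clear, so I'm handing in.

```bash
python3 -c "
from station import env;print(env.hand_in())"
```

```text
the job is handed in; nothing more can be done
None
```

The platen is stopped with its hole under the slot, the red-capped pin is fully home and released, and the job was handed in at about 29 s; no verdict was returned.

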